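# Gauge the fill level of a piston cartridge in the analyser's loading lane

### The arm

A 6-joint arm with a two-finger parallel gripper is mounted at the origin on the work surface. World frame = base frame: x ahead of the robot, y to its left, z up, the work surface at z = 0. Lengths are in mm, angles in rad, forces in N, time in s.
With the tool pointing down it reaches from about 350 to 875 mm from the base axis. Payload 15.5 kg.
Tool frame: the origin (TCP) lies midway between the tips of the shut fingers; the grasp point (between the pads) lies 19 mm behind it; z points along the fingers, y is the line along which they close (so a half turn about z gives the same grasp; the last joint's range is limited). The gripper opens to 85 mm and grips with 20 to 120 N. Pads are 22 mm wide; open, the fingers measure 114 mm over their backs; the gripper's body (76 mm by 85 mm) begins 54 mm behind the grasp point. The pads swing forward as they close: fully open they stand 13 mm farther back than shut.
Start: joints at [-0.096, 0.494, 1.345, -0, 1.302, -0.096], TCP at [625.001, 0.003, 231.277] pointing down, gripper open.
Joint ranges: [-2.91, 2.91], [-0.82, 2.16], [0.22, 2.67], [-1.22, 4.37], [0.12, 2.79], [-3.08, 3.08]. Speed limits (rad/s): [1.89, 1.89, 2.57, 3.01, 3.01, 3.01].

### API

Orientations are given as a rotation vector (axis times angle).
In Python, from cell import * gives the robot as it stands.
- The arm moves only by the shell command python3 -m jog 'ROWS' [FORCE]. ROWS is JSON, a list of rows, each an object with "linear": the shift along the tool's x, y, z in m, a list of three; "rotation": the turn, a rotation vector about the tool's x, y, z in rad, a list of three; "jaw": the finger opening in m, from 0 to 0.0854. In form: [{"linear": [dx, dy, dz], "rotation": [ax, ay, az], "jaw": jaw}, ...]. A call has 1 to 8 rows; each row shifts and turns the commanded pose from where the row before left it, along the tool's axes as they then stand; what a row does not reach is not made up. A row lasts 1/10 s, in which the tool goes at most 50 mm and 8.59 degrees, less where a joint would pass 70% of its speed; a pose out of reach is approached as far as the arm can. A call with a gripper value outside its range is refused whole. The fingers move at their own pace and stop on an object; FORCE is the grip in N (left out, the last holds). Time passes only in rows, so rows that do not move let the fingers close. It gives the time, the measured TCP pose, the force, the opening and the grip force at its end, in the units of the state.
- get_state(): the state, without advancing time (a new reading comes with each control period).
- capture(name): name is "scene" or "side" or "wrist"; returns a dict with "color" (400x640x3 uint8, red, green, blue), "z_map" (400x640 float32, mm along the optical axis (not along the pixel's ray), 0 where there is no reading), "vertical_fov" (degrees; the focal length in pixels is half the picture's height over the tangent of half this angle, whatever the lens; pixels are square), "cx", "cy" (the principal point, pixels), "dist_coeffs" ([k1, k2, p1, p2, k3] as OpenCV has them; the pictures are not rectified), "camera_from_world" (4x4, takes a point from world to camera coordinates). Camera axes: x right, y up, looking along -z (the intrinsics and any distortion apply to the point x, -y, -z); pixel columns grow to the right and rows downward; lengths in mm; the calibration is good to about 2 mm. A picture is of the moment at which its call begins.
- job_done(): hands the job in; it is judged then, once.
The state is a dict: "t": time; "joints": joint angles; "joint_velocities": joint speeds; "tau": joint torques, N m; "eef_pos": TCP position; "ee_rot": TCP orientation; "contact_force": force on the tool from outside, world axes, zero at the start; "ft_torque": the same for the moment, N m; "gripper_width": finger opening in mm; "grip_force": force on a finger pad.
Only numpy, scipy, OpenCV 4.12 (cv2) and the standard library are available. Lean on these libraries where they do the work, as an engineer would, in place of code of your own. Each camera call takes 0.05 s, during which the arm holds its last target. There are 200 camera calls.

### The job

Slide the loaded cartridge carrier along its lane until it clicks into the gauge station, then use the gauge's black handle to lower its sprung foot gently until it bears on the cartridge's follower plate. Leave the foot resting on the plate so that the scale shows the fill level; do not press hard on the plate, and leave the bottle, the jar and the tube rack alone.

Things in the scene. Friction and masses are not known exactly. Their poses are not given: they have to be found in the camera images.
- lane: Fixed aluminium track, floor 12 mm above the table, side walls 26 mm high, 51 mm apart inside. Origin on the table under the track's middle line, straight below the gauge's foot. y axis along the track (y -340 to +120 mm); x axis across it, to the gauge's steel column (26 x 30 mm, centre at x +85, on a foot 100 x 130 x 20 mm). A sprung ball sits in a 26 mm high housing at x 36 to 70, y -145.
- visor (a point): Middle of the front rim of a level clear splash visor fixed over the gauge, at lane x -27, y 0; underside 335 mm above the table. The visor covers lane x -27 to +104, y -62 to +62 mm, so the handle can only be reached from the -x side with the tool tilted under it (about 30 to 45 degrees).
- carrier: Loose grey plastic carrier in the track, 48 mm wide, 200 mm long, base 18 mm thick, about 0.35 kg. Origin on its underside below the cartridge's middle; axes as the lane's; it spans y -160 to +40 mm. It starts 100 to 165 mm short of the station, towards -y. In the station its origin is over the lane's origin (y within 3 mm): a ball clicks into its side and centres it. Sliding takes 2 to 8 N.
- cartridge (a point): Centre of the upper rim of the white open cartridge on the carrier (47 x 70 mm), 52 mm above the carrier's underside. A flat metal follower plate (40 x 63 mm) stands out of it, level; its top lies 6 to 31 mm above this point depending on the fill, not known beforehand. Behind it, at carrier y -57 to -109 mm, stand three capped tubes up to 78 mm above the underside.
- tab (a point): Grip point on the upright tab at the carrier's tail (-y end): a plate 14 mm thick across the lane (x), 22 mm along it, reaching from 18 to 76 mm above the carrier's underside. The point is on its centre line, 64 mm above the underside, 148 mm behind the carrier's origin.
- handle (a point): Grip point on the gauge's black handle: an upright plate 12 mm thick along the lane (y), 42 mm across it (x), 50 mm tall, above the foot; it moves with the gauge. The point is in its middle, 20 mm below its top edge, 15 mm towards lane -x of the foot's centre, 64 mm above the foot's underside.
- foot (a point): Centre of the flat underside of the gauge's steel foot (disc of 32 mm diameter, 10 mm thick, axis vertical). A stiff spring lets it give 3 mm upwards (1 N at first touch, 7 N when spent; rigid after that). 140 mm above the table at the top of the slide.
- gauge (a joint): Vertical slide of the gauge (foot, arm and handle together), in m: 0 at the top, growing downwards to 0.080. A friction brake (about 3 N) keeps it where it is left; a light spring balances its weight. It starts at 0.005 to 0.030. Pressing on the plate with more than 15 N spoils it; left resting, the foot must still press with more than 0.5 N.
- bottle: Bystander: white bottle, 62 mm diameter, 150 mm tall; origin at the centre of its underside.
- jar: Bystander: amber jar, 60 mm diameter, 85 mm tall; origin at the centre of its underside.
- rack: Bystander: white block rack for tubes, 75 x 120 x 50 mm with three tubes up to 94 mm; origin at the centre of its underside.

How it is judged (in metres and radians):
On the way, in this order (a step that is already met when the one before it is completed fails the run):
1. the carrier is in the gauge station (within 3 mm along the lane) with the foot still clear of it (y of carrier in the frame of lane between -0.003 and 0.003 m and contact force between gauge and carrier below 0.1 N), for 0.3 s.
2. the gauge's foot bears on the follower plate with more than 0.5 N (contact force between gauge and carrier above 0.5 N), for 0.3 s.
At the end, for the whole second after the job is handed in: The carrier stands level and still in the station (its origin within 3 mm of the lane's origin along the lane), and the gauge, let go and at rest, presses its foot on the follower plate with more than 0.5 N (y of carrier in the frame of lane between -0.003 and 0.003 m and angle between carrier's own z axis and vertical below 0.05 rad and contact force between gauge and carrier above 0.5 N and velocity of joint gauge between -0.005 and 0.005 m/s and linear speed of carrier below 0.01 m/s); the robot touches nothing.
It fails at once if the gauge presses on the carrier or its cartridge with more than 15 N (contact force between gauge and carrier above 15 N).
It fails at once if the bottle, jar or rack is moved by more than 20 mm (distance of any of bottle, jar, rack from where it was at the start of the episode above 0.02 m).
It also fails if it takes over 67 s, if anything falls off the work surface, if the arm or the gripper's body presses on something with over 40 N, if the wrist force passes 120 N, or if a joint passes its speed limit or range.

## Working session

There is one attempt and no reset: what is moved stays moved. The work goes in short steps, Python scripts to look and compute and a shell command to move; the robot and the scene stay as the last step left them, time stands still between calls to the robot, and variables do not carry over. Pictures are saved under pics/ and viewed, at most 10 in all, crops included, and the job is handed in when it is done.

```bash
ls; mkdir -p pics; cat > h.py <<'E'
from cell import *
import numpy as np, cv2
from scipy.spatial.transform import Rotation as R
def cam(n):
    c=capture(n); h,w=c["color"].shape[:2]
    f=h/2/np.tan(np.radians(c["vertical_fov"])/2)
    c["K"]=np.array([[f,0,c["cx"]],[0,f,c["cy"]],[0,0,1.]]); c["D"]=np.array(c["dist_coeffs"],float)
    c["T"]=np.linalg.inv(np.array(c["camera_from_world"])); return c
def rays(c,uv):
    p=cv2.undistortPoints(np.array(uv,float).reshape(-1,1,2),c["K"],c["D"])[:,0]
    d=np.c_[p[:,0],-p[:,1],-np.ones(len(p))]
    return c["T"][:3,3], d@c["T"][:3,:3].T     # d scaled to unit optical depth
def onplane(c,uv,z):
    o,d=rays(c,uv); return o+d*((z-o[2])/d[:,2])[:,None]
def depth(c,uv):
    o,d=rays(c,uv); uv=np.array(uv).reshape(-1,2).astype(int)
    return o+d*c["z_map"][uv[:,1],uv[:,0]][:,None]
def cloud(c):
    h,w=c["z_map"].shape; v,u=np.mgrid[:h,:w]; uv=np.c_[u.ravel(),v.ravel()]
    P=depth(c,uv).reshape(h,w,3); P[c["z_map"]==0]=np.nan; return P
def proj(c,P):
    M=np.array(c["camera_from_world"]); q=np.array(P,float).reshape(-1,3)@M[:3,:3].T+M[:3,3]
    q=q*[1,-1,-1]; return cv2.projectPoints(q,np.zeros(3),np.zeros(3),c["K"],c["D"])[0][:,0]
def save(c,n): cv2.imwrite("pics/"+n,c["color"][:,:,::-1])
E
python3 - <<'E'
from h import *
for n in("scene","side"):
    c=cam(n); save(c,n+"0.png"); np.save(n,c,allow_pickle=True); print(n,c["T"].round(2).tolist(),c["D"],c["K"][0,0])
a=cv2.imread("pics/scene0.png");b=cv2.imread("pics/side0.png")
print({k:np.round(v,3) for k,v in get_state().items()})
E
```

```text
pics
scene [[0.68, -0.57, 0.45, 1065.17], [0.73, 0.54, -0.41, -338.14], [-0.01, 0.61, 0.79, 942.43], [0.0, 0.0, 0.0, 1.0]] [0.03128071 0.         0.         0.         0.        ] 438.930555653328
side [[0.72, 0.36, -0.6, 62.09], [-0.7, 0.4, -0.59, -523.79], [0.03, 0.84, 0.54, 740.33], [0.0, 0.0, 0.0, 1.0]] [0.02563372 0.         0.         0.         0.        ] 458.7296673883845
{'t': np.float64(0.1), 'joints': array([-0.095,  0.494,  1.346, -0.   ,  1.303, -0.095]), 'joint_velocities': array([-0.001, -0.003, -0.001,  0.   ,  0.003, -0.   ]), 'tau': array([ 2.0000e-03, -8.8359e+01, -3.8457e+01, -0.0000e+00,  5.0000e-03,
       -0.0000e+00]), 'eef_pos': array([6.24680e+02, 4.70000e-02, 2.30775e+02]), 'ee_rot': array([-2.221e+00, -2.221e+00,  1.000e-03]), 'contact_force': array([-0.248,  0.469, -0.316]), 'ft_torque': array([-0.039, -0.015, -0.055]), 'grip_force': np.float64(0.0), 'gripper_width': np.float64(85.296)}
```

View pics/scene0.png

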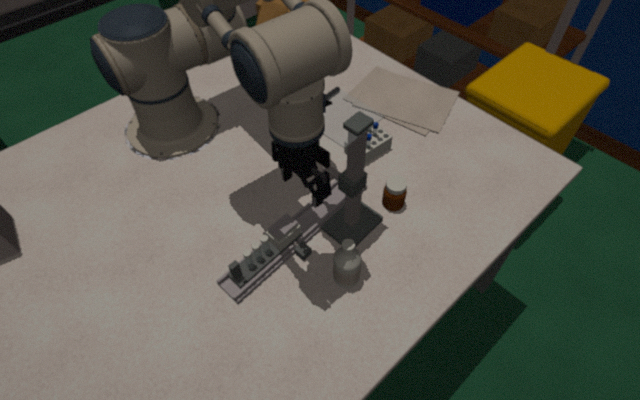

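View pics/side0.png

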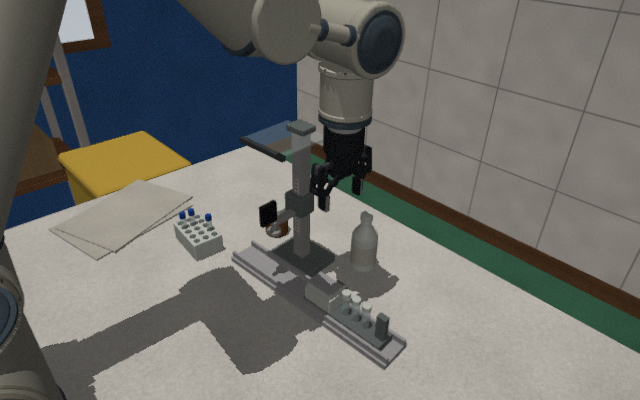

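The scene view shows the lane from (230,285) to about (345,185), with the column at (355,165). The side view shows the tab at (382,325), the handle at (267,213), the lane ends at (395,355) and (240,255), the column at (300,190) and the visor rim at (262,148). Next I'll take metric points from depth.

```bash
python3 - <<'E'
from h import *
c=np.load("side.npy",allow_pickle=True).item(); P=cloud(c)
for n,uv in dict(tab=(382,318),tabtop=(382,318),handle=(267,213),footish=(273,231),coltop=(300,128),col=(301,165),slide=(298,202),laneend=(392,350),visor=(262,147),cart=(318,290),plate=(326,283),table=(150,300)).items(): print(n,P[uv[1],uv[0]].round(1))
s=np.load("scene.npy",allow_pickle=True).item(); Q=cloud(s)
# lane fit: low points near the lane in both clouds
pts=[]
for p in(P,Q):
    p=p.reshape(-1,3); m=(p[:,2]>7)&(p[:,2]<32)&(p[:,0]>350)&(p[:,0]<1000)&(abs(p[:,1])<450); pts.append(p[m])
import sys
p=np.vstack(pts); im=np.zeros((450,500),np.uint8)
for q in p:
    im[int((q[0]-350)/2),int((450-q[1])/2)]=255
n,l,st,ce=cv2.connectedComponentsWithStats(cv2.morphologyEx(im,cv2.MORPH_CLOSE,np.ones((3,3))))
for i in range(1,n):
    if st[i,4]>150: print(st[i],ce[i].round())
big=lambda a,k:cv2.resize(a,None,fx=k,fy=k,interpolation=cv2.INTER_CUBIC)
C=big(c["color"][110:370,200:420,::-1],2.2); cv2.imwrite("pics/side_crop.png",C)
cv2.imwrite("pics/bev.png",im)
E
```

```text
tab [ 572.3 -170.4   87. ]
tabtop [ 572.3 -170.4   87. ]
handle [535.7 125.8 192.8]
footish [551.5 129.1 136.1]
coltop [626.2 122.5 360.6]
col [629.1 123.3 274.8]
slide [612.6 115.2 192.2]
laneend [ 582.8 -195.9   11. ]
visor [529.7 122.  349.7]
cart [545.2 -23.2  72.1]
plate [565.8 -25.4  80. ]
table [305.6 257.2   0.7]
[ 14  47  65  38 235] [62. 59.]
[   97    79   234    95 10704] [199. 119.]
```

View pics/side_crop.png

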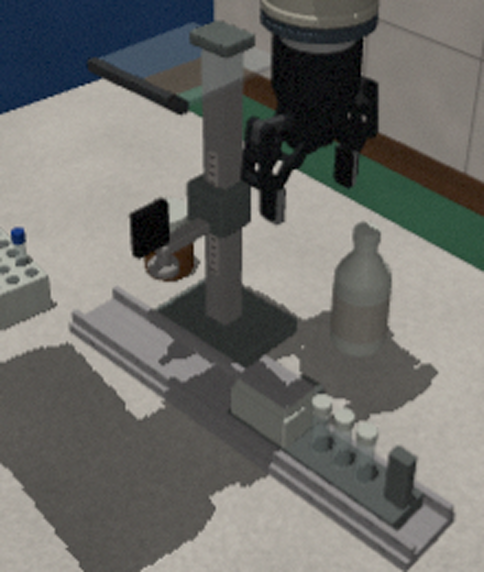

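View pics/bev.png

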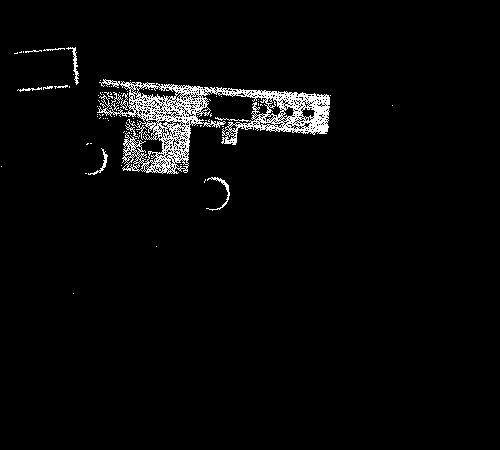

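The crop shows the lane, the tubes, the tab (400,480), the handle (150,227) and the visor bar (140,85). The height map gives the lane with a few degrees of yaw and the column foot on +x. I'll fit the frame now.

```bash
cat > fit.py <<'E'
from h import *
def lanefit(P):
    p=P.reshape(-1,3); p=p[np.isfinite(p[:,0])]
    th=np.radians(3.5); O=np.array([547.,118])
    for k in range(6):
        e=np.array([[np.cos(th),np.sin(th)],[-np.sin(th),np.cos(th)]]); q=(p[:,:2]-O)@e.T
        z=p[:,2]
        m=(z>15)&(z<42)&(abs(q[:,0])>22)&(abs(q[:,0])<45)&(q[:,1]>-330)&(q[:,1]<110)
        out=[]
        for s in(-1,1):
            mm=m&(np.sign(q[:,0])==s); a=q[mm]
            if s>0: a=a[(a[:,1]<-190)|(a[:,1]>75)|((a[:,1]>-120)&(a[:,1]<-72))]
            # wall line, robust
            v=cv2.fitLine(a.astype(np.float32),cv2.DIST_HUBER,0,.01,.01).ravel(); sl=v[0]/v[1]; out.append((sl,v[2]-sl*v[3],len(a)))
        sl=out[0][0]; th-=sl*.8
        O=O+e.T@np.array([(out[0][1]+out[1][1])/2*.8,0])
    c=(z>210)&(z<330)&(abs(q[:,0]-85)<25)&(abs(q[:,1])<30)
    cc=q[c]; print("col x",np.percentile(cc[:,0],[2,98]).round(1),"y",np.percentile(cc[:,1],[2,98]).round(1))
    L=(z>8)&(z<42)&(abs(q[:,0])<30)
    for a,b in((-400,-300),(90,180)):
        s=L&(q[:,1]>a)&(q[:,1]<b); print("end",np.percentile(q[s,1],[1,99]).round(1))
    F=(z>14)&(z<26)&(q[:,0]>55)&(q[:,0]<140)&(abs(q[:,1])<90); print("footplate x,y",np.percentile(q[F],[1,99],axis=0).round(1).tolist(), np.median(z[F]).round(1))
    print("walls",[(round(o[0],4),round(o[1],1),o[2]) for o in out],"th",np.degrees(th).round(2),"O",O.round(1))
    return th,O,p,q
E
python3 - <<'E'
from fit import *
for n in("side","scene"):
    c=np.load(n+".npy",allow_pickle=True).item(); P=cloud(c); th,O,p,q=lanefit(P); z=p[:,2]
    print(n)
    for nm,m in dict(handle=(z>155)&(z<215)&(q[:,0]<8)&(q[:,0]>-50)&(abs(q[:,1])<25),
       tab=(z>55)&(z<95)&(abs(q[:,0])<20)&(q[:,1]<-210)&(q[:,1]>-325), tabtop=(z>82)&(z<95)&(abs(q[:,0])<20)&(q[:,1]<-255)&(q[:,1]>-325),cart=(z>58)&(z<70)&(abs(q[:,0])<30)&(q[:,1]<-60)&(q[:,1]>-210),
       plate=(z>71)&(z<100)&(abs(q[:,0])<30)&(q[:,1]<-60)&(q[:,1]>-170),visor=(z>325)&(z<350)&(q[:,0]<60)&(q[:,0]>-60)&(abs(q[:,1])<80),slide=(z>150)&(z<240)&(q[:,0]>55)&(q[:,0]<110)&(abs(q[:,1])<40), foot=(z>100)&(z<152)&(abs(q[:,0])<25)&(abs(q[:,1])<25)).items():
        if m.sum()>5: print(nm,m.sum(),"x",np.percentile(q[m,0],[2,50,98]).round(1),"y",np.percentile(q[m,1],[2,50,98]).round(1),"z",np.percentile(z[m],[2,50,98]).round(1))
E
```

```text
col x [71.7 98.4] y [-3.4 27.4]
end [-327.  -300.1]
end [ 90.4 179.6]
footplate x,y [[55.7, -52.6], [137.3, 75.8]] 21.6
walls [(np.float32(-0.0004), np.float32(-29.0), 1357), (np.float32(0.001), np.float32(29.0), 231)] th 4.01 O [554.4 118.5]
side
handle 411 x [-34.  -14.8   7. ] y [ 4.6  7.9 17.4] z [157.7 190.8 213.4]
tab 555 x [-8.5 -4.8  7.4] y [-299.9 -255.3 -217.9] z [56.2 80.6 92.7]
tabtop 120 x [-7.7 -2.2  7.4] y [-299.8 -286.9 -255.5] z [82.7 88.2 92. ]
cart 256 x [-23.9 -18.7  13.8] y [-205.6 -165.6 -107.8] z [58.2 64.9 69.8]
plate 459 x [-20.2  -2.7  19.8] y [-168.5 -140.1 -110.1] z [72.  79.7 82. ]
visor 1376 x [-25.4  10.   57.7] y [-47.6   5.8  70.2] z [339.2 346.3 349.3]
slide 887 x [56.6 72.6 99.5] y [-14.   -0.8  35. ] z [153.6 194.7 237.5]
foot 133 x [-12.5  -3.1  15.8] y [-3.  7. 22.] z [129.3 137.7 150.4]
col x [71.1 96.7] y [-2.2 27.9]
end [-325.2 -300.3]Traceback (most recent call last):
  File "<stdin>", line 3, in <module>
  File "fit.py", line 21, in lanefit
    s=L&(q[:,1]>a)&(q[:,1]<b); print("end",np.percentile(q[s,1],[1,99]).round(1))
                                           ~~~~~~~~~~~~~^^^^^^^^^^^^^^^
    return _quantile_unchecked(
        a, q, axis, out, overwrite_input, method, keepdims, weights)
    return _ureduce(a,
                    func=_quantile_ureduce_func,
    ...<5 lines>...
                    overwrite_input=overwrite_input,
                    method=method)
    r = func(a, **kwargs)
    result = _quantile(arr,
                       quantiles=q,
    ...<2 lines>...
                       out=out,
                       weights=wgt)
    slices_having_nans = np.isnan(arr[-1, ...])
                                  ~~~^^^^^^^^^
IndexError: index -1 is out of bounds for axis 0 with size 0
```

Lane frame: yaw 4.0°, origin (553.5, 130.8). This is consistent with the column, the lane end and the foot plate. The tab is at lane y -300, world (574.5, -169), with its top at z≈88. The plate top is at z≈80 and the foot at z≈130. Next I go above the tab.

```bash
python3 -m jog '[{"linear":[-0.034,-0.010,0.01],"rotation":[0,0,0],"jaw":0.05},{"linear":[-0.034,-0.010,0.01],"rotation":[0,0,0],"jaw":0.05},{"linear":[-0.034,-0.010,0.01],"rotation":[0,0,0],"jaw":0.05},{"linear":[-0.034,-0.010,0.02],"rotation":[0,0,0],"jaw":0.05},{"linear":[-0.033,-0.010,0.02],"rotation":[0,0,0],"jaw":0.05},{"linear":[0,0,0],"rotation":[0,0,-0.07],"jaw":0.05},{"linear":[0,0,0],"rotation":[0,0,0],"jaw":0.05},{"linear":[0,0,0],"rotation":[0,0,0],"jaw":0.05}]' 30
python3 - <<'E'
from h import *
s=get_state(); print(s["eef_pos"],R.from_rotvec(s["ee_rot"]).as_matrix().round(3).tolist())
c=cam("wrist"); save(c,"w1.png"); P=cloud(c).reshape(-1,3)
e=np.array([[.9976,.0699],[-.0699,.9976]]); q=(P[:,:2]-[553.5,130.8])@e.T; z=P[:,2]
m=(z>80)&(z<95)&(abs(q[:,0])<20)&(abs(q[:,1]+300)<20); print(m.sum(), np.percentile(np.c_[q[m],z[m]],[3,50,97],axis=0).round(1).tolist() if m.any() else 0)
E
```

```text
t: 0.9
eef_pos: [575.2, -168.7, 161.4]
ee_rot: [2.144, 2.296, 0.0]
contact_force: [0.4, -0.2, -0.2]
gripper_width: 50.1
grip_force: 0.0
[ 575.17904793 -168.72078101  161.39300257] [[-0.068, 0.998, 0.0], [0.998, 0.068, 0.0], [0.0, 0.0, -1.0]]
680 [[-4.0, -310.3, 82.4], [2.7, -299.4, 86.8], [9.4, -289.9, 88.2]]
```

View pics/w1.png

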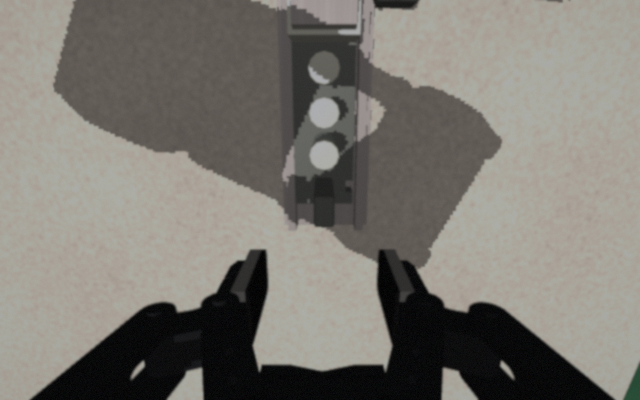

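The wrist view shows the tab (323,200) centred between the fingers (250 to 395), with the lane upright in the image. I descend and grip.

```bash
python3 -m jog '[{"linear":[0,0.001,0.025],"rotation":[0,0,0],"jaw":0.05},{"linear":[0,0,0.025],"rotation":[0,0,0],"jaw":0.05},{"linear":[0,0,0.025],"rotation":[0,0,0],"jaw":0.05},{"linear":[0,0,0.02],"rotation":[0,0,0],"jaw":0.05},{"linear":[0,0,0.01],"rotation":[0,0,0],"jaw":0.05},{"linear":[0,0,0],"rotation":[0,0,0],"jaw":0.05},{"linear":[0,0,0],"rotation":[0,0,0],"jaw":0.01},{"linear":[0,0,0],"rotation":[0,0,0],"jaw":0.005}]' 20; python3 -m jog '[{"linear":[0,0,0],"rotation":[0,0,0],"jaw":0.005},{"linear":[0,0,0],"rotation":[0,0,0],"jaw":0.005},{"linear":[0,0,0],"rotation":[0,0,0],"jaw":0.005},{"linear":[0,0,0],"rotation":[0,0,0],"jaw":0.005},{"linear":[0,0,0],"rotation":[0,0,0],"jaw":0.005}]' 20
```

```text
t: 1.75
eef_pos: [576.7, -169.1, 57.4]
ee_rot: [2.141, 2.297, 0.001]
contact_force: [-0.3, 0.4, -0.1]
gripper_width: 21.9
grip_force: 0.0
t: 2.25
eef_pos: [576.7, -169.1, 57.4]
ee_rot: [2.141, 2.296, 0.001]
contact_force: [-0.5, 0.8, 6.9]
gripper_width: 13.1
grip_force: 25.0
```

```bash
python3 -m jog '[{"linear":[0.015,0,0],"rotation":[0,0,0],"jaw":0.005},{"linear":[0.02,0,0],"rotation":[0,0,0],"jaw":0.005},{"linear":[0.02,0,0],"rotation":[0,0,0],"jaw":0.005},{"linear":[0.02,0,0],"rotation":[0,0,0],"jaw":0.005},{"linear":[0.02,0,0],"rotation":[0,0,0],"jaw":0.005},{"linear":[0.02,0,0],"rotation":[0,0,0],"jaw":0.005},{"linear":[0.015,0,0],"rotation":[0,0,0],"jaw":0.005},{"linear":[0.01,0,0],"rotation":[0,0,0],"jaw":0.005}]'; python3 -m jog '[{"linear":[0,0,0],"rotation":[0,0,0],"jaw":0.005},{"linear":[0,0,0],"rotation":[0,0,0],"jaw":0.005}]'
python3 - <<'E'
from h import *
s=get_state(); e=np.array([[.9976,.0699],[-.0699,.9976]]); print("tcp lane",e@(s["eef_pos"][:2]-[553.5,130.8]))
for n in("side","scene","wrist"):
    c=cam(n);np.save(n+"2",c,allow_pickle=True);P=cloud(c).reshape(-1,3); q=(P[:,:2]-[553.5,130.8])@e.T; z=P[:,2]
    m=(z>73)&(z<100)&(abs(q[:,0])<25)&(abs(q[:,1])<45); 
    if m.sum()>20: print(n,m.sum(), np.percentile(np.c_[q[m],z[m]],[3,50,97],axis=0).round(1).tolist())
E
```

```text
t: 3.05
eef_pos: [566.6, -28.7, 57.4]
ee_rot: [2.141, 2.297, 0.001]
contact_force: [-3.2, -4.2, 10.9]
gripper_width: 13.6
grip_force: 25.3
t: 3.25
eef_pos: [566.6, -28.7, 57.4]
ee_rot: [2.141, 2.298, 0.002]
contact_force: [-2.1, 3.5, 11.3]
gripper_width: 13.8
grip_force: 25.5
tcp lane [   1.89321398 -160.04648143]
side 392 [[-19.5, -43.7, 74.2], [-1.3, -15.1, 79.4], [19.7, 17.3, 81.9]]
scene 348 [[-16.5, -43.0, 73.9], [4.3, -13.1, 77.7], [22.9, 18.1, 80.6]]
```

```bash
for i in 1 2; do python3 -m jog '[{"linear":[0.002,0,0],"rotation":[0,0,0],"jaw":0.005},{"linear":[0.002,0,0],"rotation":[0,0,0],"jaw":0.005},{"linear":[0,0,0],"rotation":[0,0,0],"jaw":0.005}]' | grep -E "pos|contact"; done; for i in 1 2 3; do python3 -m jog '[{"linear":[0.002,0,0],"rotation":[0,0,0],"jaw":0.005},{"linear":[0,0,0],"rotation":[0,0,0],"jaw":0.005}]' | grep -E "pos|contact"; done
```

```text
eef_pos: [566.4, -25.4, 57.4]
contact_force: [-3.2, -0.2, 10.5]
eef_pos: [566.1, -21.4, 57.4]
contact_force: [-2.5, 0.2, 10.3]
eef_pos: [566.0, -19.4, 57.4]
contact_force: [-2.1, 0.1, 10.9]
eef_pos: [565.8, -17.2, 57.4]
contact_force: [-2.0, 2.0, 10.3]
eef_pos: [565.8, -15.4, 57.4]
contact_force: [-1.7, -1.1, 10.2]
```

```bash
python3 -m jog '[{"linear":[0,0,0],"rotation":[0,0,0],"jaw":0.04},{"linear":[0,0,0],"rotation":[0,0,0],"jaw":0.04},{"linear":[0,0,0],"rotation":[0,0,0],"jaw":0.04},{"linear":[0,0,0],"rotation":[0,0,0],"jaw":0.04},{"linear":[0,0,-0.02],"rotation":[0,0,0],"jaw":0.04},{"linear":[0,0,-0.03],"rotation":[0,0,0],"jaw":0.04},{"linear":[0,0,-0.03],"rotation":[0,0,0],"jaw":0.04},{"linear":[0,0,-0.02],"rotation":[0,0,0],"jaw":0.04}]'
python3 - <<'E'
from h import *
s=get_state(); e=np.array([[.9976,.0699],[-.0699,.9976]])
for n in("side","scene","wrist"):
    c=cam(n);np.save(n+"3",c,allow_pickle=True);P=cloud(c).reshape(-1,3); q=(P[:,:2]-[553.5,130.8])@e.T; z=P[:,2]
    for nm,m in dict(plate=(z>74)&(z<100)&(abs(q[:,0])<22)&(abs(q[:,1])<45),tab=(z>80)&(z<95)&(abs(q[:,0])<12)&(abs(q[:,1]+148)<20),end=(z>15)&(z<36)&(abs(q[:,0])<15)&(abs(q[:,1]-40)<25)).items(): 
        if m.sum()>20: print(n,nm,m.sum(), np.percentile(np.c_[q[m],z[m]],[2,50,98],axis=0).round(1).tolist())
E
```

```text
t: 5.4
eef_pos: [565.7, -15.3, 158.2]
ee_rot: [2.142, 2.297, 0.001]
contact_force: [0.5, 0.5, -0.6]
gripper_width: 39.7
grip_force: 0.0
side plate 363 [[-19.9, -30.9, 75.3], [-1.4, -1.9, 79.7], [19.9, 31.6, 82.2]]
side tab 84 [[-7.8, -158.9, 80.3], [-2.6, -149.6, 88.4], [7.6, -137.1, 91.2]]
scene plate 297 [[-16.0, -29.7, 74.8], [3.1, -1.8, 78.1], [21.5, 32.1, 81.1]]
scene tab 60 [[-3.9, -158.0, 80.9], [4.3, -148.2, 86.8], [10.4, -137.2, 90.8]]
wrist plate 1526 [[-16.2, -30.3, 75.6], [2.7, -24.6, 77.5], [21.0, -18.8, 79.1]]
wrist tab 689 [[-4.1, -157.0, 81.5], [2.6, -145.0, 86.9], [9.2, -135.8, 88.5]]
```

The carrier is in the station: plate centre within about 1 mm, tab at -148. The plate top is at z≈79. Next I rise, move back and turn the tool for the handle, with the closing line along the lane and a 45° tilt.

```bash
python3 -m jog '[{"linear":[0,-0.01,-0.02],"rotation":[0,0,0.14],"jaw":0.05},{"linear":[0.0,-0.01,-0.02],"rotation":[0,0,0.14],"jaw":0.05},{"linear":[0,-0.01,-0.02],"rotation":[0,0,0.14],"jaw":0.05},{"linear":[0,0,-0.02],"rotation":[0,0,0.14],"jaw":0.05},{"linear":[0,0,-0.02],"rotation":[0,0,0.14],"jaw":0.05},{"linear":[0,0,-0.02],"rotation":[0,0,0.14],"jaw":0.05},{"linear":[0,0,0],"rotation":[0,0,0.14],"jaw":0.05},{"linear":[0,0,0],"rotation":[0,0,0.14],"jaw":0.05}]'; python3 -m jog '[{"linear":[0,0,0],"rotation":[0,0,0.14],"jaw":0.05},{"linear":[0,0,0],"rotation":[0,0,0.14],"jaw":0.05},{"linear":[0,0,0],"rotation":[0,0,0.14],"jaw":0.05},{"linear":[0,0,0],"rotation":[0,0,0.03],"jaw":0.05},{"linear":[-0.02,0,0],"rotation":[0,0,0],"jaw":0.05},{"linear":[-0.02,0,0],"rotation":[0,0,0],"jaw":0.05},{"linear":[-0.02,0,0],"rotation":[0,0,0],"jaw":0.05},{"linear":[0,0,0],"rotation":[0,0,0],"jaw":0.05}]'
python3 -m jog '[{"linear":[0,0,0],"rotation":[0,0.12,0],"jaw":0.05},{"linear":[0,0,0],"rotation":[0,0.12,0],"jaw":0.05},{"linear":[0,0,0],"rotation":[0,0.12,0],"jaw":0.05},{"linear":[0,0,0],"rotation":[0,0.12,0],"jaw":0.05},{"linear":[0,0,0],"rotation":[0,0.12,0],"jaw":0.05},{"linear":[0,0,0],"rotation":[0,0.12,0],"jaw":0.05},{"linear":[0,0,0],"rotation":[0,0.06,0],"jaw":0.05},{"linear":[0,0,0],"rotation":[0,0,0],"jaw":0.05}]'
cat > lane.py <<'E'
from h import *
E=np.array([[.9976,.0699,0],[-.0699,.9976,0],[0,0,1]]);O=np.array([553.5,130.8,0])
def st():
    s=get_state(); M=E@R.from_rotvec(s["ee_rot"]).as_matrix(); print("tcp lane",(E@(s["eef_pos"]-O)).round(1),"axes",M.T.round(3).tolist(),"j",np.round(s["joints"],2)); return s,M
E
python3 -c "
from lane import *
s,M=st(); np.set_printoptions(suppress=True)
print('world R',R.from_rotvec(s['ee_rot']).as_matrix().round(3).tolist())"
```

```text
t: 6.35
eef_pos: [535.4, -13.2, 275.7]
ee_rot: [-3.038, -0.8, 0.001]
contact_force: [0.2, 1.1, -0.4]
gripper_width: 50.3
grip_force: 0.0
t: 7.15
eef_pos: [473.2, -17.3, 275.2]
ee_rot: [-3.139, -0.111, 0.004]
contact_force: [-0.1, -0.8, -0.6]
gripper_width: 49.8
grip_force: 0.0
t: 7.95
eef_pos: [476.3, -12.1, 275.1]
ee_rot: [-2.903, -0.114, -1.082]
contact_force: [-0.7, 0.1, -0.7]
gripper_width: 50.1
grip_force: 0.0
tcp lane [ -87.  -137.1  275.1] axes [[0.756, 0.002, 0.655], [0.013, -1.0, -0.013], [0.655, 0.018, -0.756]] j [-0.36  0.03  2.19  0.85  0.4   0.42]
world R [[0.754, 0.083, 0.652], [0.054, -0.996, 0.064], [0.655, -0.013, -0.756]]
```

```bash
python3 -m jog '[{"linear":[0,-0.02,0],"rotation":[0,0,0],"jaw":0.05},{"linear":[0,-0.02,0],"rotation":[0,0,0],"jaw":0.05},{"linear":[0,-0.02,0],"rotation":[0,0,0],"jaw":0.05},{"linear":[0,-0.02,0],"rotation":[0,0,0],"jaw":0.05},{"linear":[0,-0.02,0],"rotation":[0,0,0],"jaw":0.05},{"linear":[0,-0.02,0],"rotation":[0,0,0],"jaw":0.05},{"linear":[0,-0.017,0],"rotation":[0,0,0],"jaw":0.05},{"linear":[0,0,0],"rotation":[0,0,0],"jaw":0.05}]'
python3 - <<'E'
from lane import *
s,M=st()
for n in("side","wrist"):
    c=cam(n);save(c,n+"4.png");P=cloud(c).reshape(-1,3); q=(P-O)@E.T; z=P[:,2]
    col=c["color"].reshape(-1,3).max(1)<60
    for nm,m in dict(plate=(z>70)&(z<90)&(abs(q[:,0])<22)&(abs(q[:,1])<45),handle=(z>150)&(z<235)&(abs(q[:,0]+15)<25)&(abs(q[:,1])<9),foot=(z>115)&(z<150)&(abs(q[:,0])<25)&(abs(q[:,1])<25)).items(): 
        if m.sum()>20: print(n,nm,m.sum(), np.percentile(q[m],[1,50,99],axis=0).round(1).tolist())
E
```

```text
t: 8.75
eef_pos: [467.2, 114.0, 277.5]
ee_rot: [-2.906, -0.116, -1.08]
contact_force: [-0.0, 0.6, 0.6]
gripper_width: 49.6
grip_force: 0.0
tcp lane [-87.3 -10.7 277.5] axes [[0.757, 0.003, 0.654], [0.014, -1.0, -0.011], [0.653, 0.018, -0.757]] j [ 0.13  0.03  2.17 -0.1   0.23  1.71]
side plate 418 [[-20.5, -31.8, 70.4], [-2.7, -3.6, 79.5], [21.0, 31.8, 82.2]]
side handle 423 [[-34.4, -8.4, 152.0], [-14.7, -4.3, 190.1], [8.1, 6.0, 213.4]]
side foot 134 [[-13.7, -15.9, 128.8], [-3.1, -4.7, 138.1], [16.2, 12.8, 148.3]]
wrist plate 1583 [[-17.3, -30.0, 70.9], [-3.5, -3.8, 77.5], [21.2, 31.6, 79.3]]
wrist handle 1245 [[-32.0, -7.8, 157.8], [-18.4, -0.4, 209.3], [8.4, 6.3, 211.6]]
wrist foot 271 [[-10.3, -15.1, 129.2], [-0.0, -8.6, 136.0], [14.6, 15.3, 138.2]]
```

View pics/side4.png

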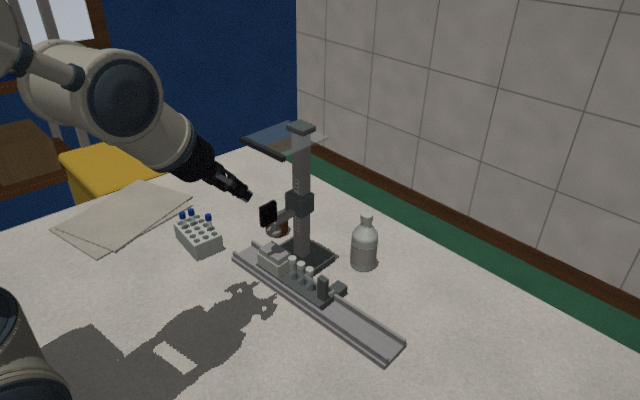

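View pics/wrist4.png

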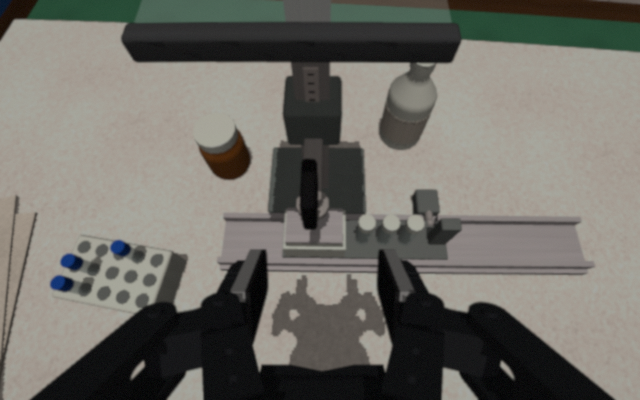

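The wrist view shows the handle at (309,190) and the visor bar at (290,42). The plate is below the foot, and the jaws are centred at column 322. The side view shows the tool at (240,190), clear below the visor. I go in to the handle.

```bash
python3 -m jog '[{"linear":[-0.0015,-0.008,0.01],"rotation":[0,0,0],"jaw":0.05},{"linear":[0,0,0.02],"rotation":[0,0,0],"jaw":0.05},{"linear":[0,0,0.02],"rotation":[0,0,0],"jaw":0.05},{"linear":[0,0,0.02],"rotation":[0,0,0],"jaw":0.05},{"linear":[0,0,0.02],"rotation":[0,0,0],"jaw":0.05},{"linear":[0,0,0.02],"rotation":[0,0,0],"jaw":0.05},{"linear":[0,0,0.01],"rotation":[0,0,0],"jaw":0.05},{"linear":[0,0,0],"rotation":[0,0,0],"jaw":0.05}]'
python3 - <<'E'
from lane import *
s,M=st()
c=cam("wrist");save(c,"wrist5.png")
E
```

```text
t: 9.65
eef_pos: [546.2, 136.4, 207.8]
ee_rot: [-2.945, -0.106, -1.037]
contact_force: [-1.0, -0.8, 0.5]
gripper_width: 49.8
grip_force: 0.0
tcp lane [ -6.8   6.1 207.8] axes [[0.78, 0.004, 0.626], [0.0, -1.0, 0.006], [0.626, -0.004, -0.78]] j [ 0.18  0.29  2.08 -0.69  0.12  2.34]
```

View pics/wrist5.png

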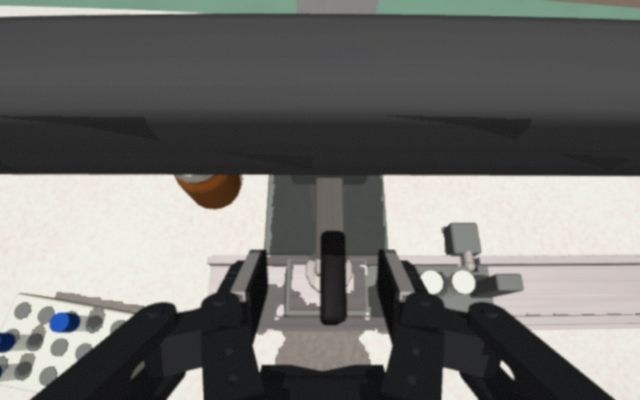

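The handle (333,275) lies between the fingers but 6 mm off centre, and joint 5 is at its lower limit. I back off, reduce the tilt to about 33° and re-centre.

```bash
python3 -m jog '[{"linear":[0,0,-0.015],"rotation":[0,0,0],"jaw":0.05},{"linear":[0,0.0,-0.015],"rotation":[0,0,0],"jaw":0.05},{"linear":[0,0.003,0],"rotation":[0,-0.05,0],"jaw":0.05},{"linear":[0,0.004,0],"rotation":[0,-0.05,0],"jaw":0.05},{"linear":[0,0,0],"rotation":[0,0,0],"jaw":0.05},{"linear":[0,0,0],"rotation":[0,0,0],"jaw":0.05}]'
python3 - <<'E'
from lane import *
s,M=st()
c=cam("wrist");print("cam lane",E@(c["T"][:3,3]-O)); d=M.T@(np.array([-2.6-15+15,-.7,176])-E@(s["eef_pos"]-O)); print("to go",d.round(1))
P=cloud(c).reshape(-1,3); q=(P-O)@E.T; z=q[:,2]
m=(z>200)&(z<225)&(abs(q[:,0]+15)<30)&(abs(q[:,1])<12); print(m.sum(),np.percentile(q[m],[2,50,98],axis=0).round(1).tolist())
E
```

```text
t: 10.3
eef_pos: [526.8, 128.4, 232.2]
ee_rot: [-2.994, -0.106, -0.894]
contact_force: [-0.6, -0.3, -0.6]
gripper_width: 49.8
grip_force: 0.0
tcp lane [-26.8  -0.5 232.2] axes [[0.836, 0.002, 0.548], [-0.0, -1.0, 0.005], [0.548, -0.004, -0.836]] j [ 0.16  0.21  2.02 -0.17  0.34  1.8 ]
cam lane [-4.14802366e+01  3.62555316e-02  3.91950294e+02]
to go [-10.5  -0.1  60.3]
1674 [[-31.2, -5.2, 207.4], [-12.1, 0.8, 209.9], [8.4, 6.3, 211.4]]
```

```bash
python3 -m jog '[{"linear":[-0.01,0,0],"rotation":[0,0,0],"jaw":0.05},{"linear":[-0.009,0,0.008],"rotation":[0,0,0],"jaw":0.05},{"linear":[0,0,0.01],"rotation":[0,0,0],"jaw":0.05},{"linear":[0,0,0.01],"rotation":[0,0,0],"jaw":0.05},{"linear":[0,0,0.01],"rotation":[0,0,0],"jaw":0.05},{"linear":[0,0,0.01],"rotation":[0,0,0],"jaw":0.05},{"linear":[0,0,0.01],"rotation":[0,0,0],"jaw":0.05},{"linear":[0,0,0],"rotation":[0,0,0],"jaw":0.05}]'
python3 -c "
from lane import *
s,M=st(); c=cam('wrist'); save(c,'wrist6.png')"
```

```text
t: 11.15
eef_pos: [543.1, 129.7, 171.7]
ee_rot: [-2.995, -0.108, -0.889]
contact_force: [0.2, -0.1, 0.3]
gripper_width: 50.0
grip_force: 0.0
tcp lane [-10.4  -0.4 171.7] axes [[0.838, 0.003, 0.546], [0.001, -1.0, 0.005], [0.546, -0.004, -0.838]] j [ 0.16  0.35  2.06 -0.32  0.17  1.96]
```

View pics/wrist6.png

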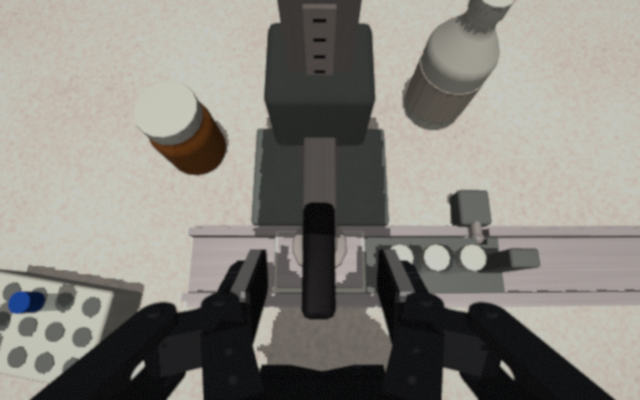

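The handle (318,260) is centred between the pads and the tool is under the visor. I grip and lower the first 20 mm.

```bash
python3 -m jog '[{"linear":[0,0,0],"rotation":[0,0,0],"jaw":0.005},{"linear":[0,0,0],"rotation":[0,0,0],"jaw":0.005},{"linear":[0,0,0],"rotation":[0,0,0],"jaw":0.005},{"linear":[0,0,0],"rotation":[0,0,0],"jaw":0.005},{"linear":[0,0,0],"rotation":[0,0,0],"jaw":0.005},{"linear":[0,0,0],"rotation":[0,0,0],"jaw":0.005},{"linear":[0,0,0],"rotation":[0,0,0],"jaw":0.005},{"linear":[0,0,0],"rotation":[0,0,0],"jaw":0.005}]' 30; python3 -m jog '[{"linear":[-0.0027,0,0.0042],"rotation":[0,0,0],"jaw":0.005},{"linear":[-0.0027,0,0.0042],"rotation":[0,0,0],"jaw":0.005},{"linear":[-0.0027,0,0.0042],"rotation":[0,0,0],"jaw":0.005},{"linear":[-0.0027,0,0.0042],"rotation":[0,0,0],"jaw":0.005}]';python3 -c "
from lane import *
s,M=st()"
```

```text
t: 12.0
eef_pos: [542.5, 130.8, 173.4]
ee_rot: [-2.993, -0.109, -0.893]
contact_force: [-3.3, 18.6, -1.4]
gripper_width: 11.6
grip_force: 30.6
t: 12.4
eef_pos: [542.5, 130.9, 154.5]
ee_rot: [-2.996, -0.108, -0.887]
contact_force: [-10.1, 5.4, 2.4]
gripper_width: 11.8
grip_force: 31.6
tcp lane [-11.    0.9 154.5] axes [[0.839, 0.004, 0.544], [0.001, -1.0, 0.005], [0.544, -0.004, -0.839]] j [ 0.16  0.39  2.08 -0.48  0.12  2.12]
```

Joint 5 is at its limit. I release (the brake holds), reduce the tilt and regrip.

```bash
python3 -m jog '[{"linear":[0,0,0],"rotation":[0,0,0],"jaw":0.03},{"linear":[0,0,0],"rotation":[0,0,0],"jaw":0.03},{"linear":[0,0,0],"rotation":[0,0,0],"jaw":0.03},{"linear":[0,0,0],"rotation":[0,-0.06,0],"jaw":0.03},{"linear":[0,0,0],"rotation":[0,-0.06,0],"jaw":0.03},{"linear":[0,0,0],"rotation":[0,0,0],"jaw":0.03}]';python3 -c "
from lane import *
s,M=st()
for n in('side','wrist'):
    c=cam(n);P=cloud(c).reshape(-1,3); q=(P-O)@E.T; z=q[:,2]
    m=(z>150)&(z<212)&(abs(q[:,0]+15)<30)&(abs(q[:,1])<8); print(n,m.sum(),np.percentile(q[m],[2,50,98],axis=0).round(1).tolist())"
```

```text
t: 13.0
eef_pos: [545.5, 129.0, 155.8]
ee_rot: [-3.046, -0.105, -0.731]
contact_force: [0.8, -1.0, -0.4]
gripper_width: 30.2
grip_force: 0.0
tcp lane [ -8.1  -1.3 155.8] axes [[0.891, 0.001, 0.454], [-0.003, -1.0, 0.009], [0.454, -0.009, -0.891]] j [ 0.15  0.38  1.98 -0.15  0.31  1.79]
side 98 [[-34.3, -6.8, 150.7], [-31.3, -3.9, 164.1], [-17.8, 4.8, 187.3]]
wrist 3775 [[-30.6, -5.0, 188.1], [-11.5, 0.8, 190.7], [8.7, 6.5, 192.3]]
```

```bash
python3 -m jog '[{"linear":[-0.003,-0.002,0],"rotation":[0,0,0],"jaw":0.03},{"linear":[0,0,0],"rotation":[0,0,0],"jaw":0.005},{"linear":[0,0,0],"rotation":[0,0,0],"jaw":0.005},{"linear":[0,0,0],"rotation":[0,0,0],"jaw":0.005},{"linear":[0,0,0],"rotation":[0,0,0],"jaw":0.005},{"linear":[0,0,0],"rotation":[0,0,0],"jaw":0.005},{"linear":[0,0,0],"rotation":[0,0,0],"jaw":0.005}]' 30; python3 -m jog '[{"linear":[-0.0018,0,0.0036],"rotation":[0,0,0],"jaw":0.005},{"linear":[-0.0018,0,0.0036],"rotation":[0,0,0],"jaw":0.005},{"linear":[-0.0018,0,0.0036],"rotation":[0,0,0],"jaw":0.005},{"linear":[-0.0018,0,0.0036],"rotation":[0,0,0],"jaw":0.005},{"linear":[-0.0018,0,0.0036],"rotation":[0,0,0],"jaw":0.005}]'; python3 -m jog '[{"linear":[-0.0005,0,0.0009],"rotation":[0,0,0],"jaw":0.005}]';python3 -c "
from lane import *
s,M=st()
for n in('side',):
    c=cam(n);P=cloud(c).reshape(-1,3); q=(P-O)@E.T; z=q[:,2]
    for a,b in((72,88),(88,108),(108,125)):
      m=(z>a)&(z<b)&(abs(q[:,0])<20)&(abs(q[:,1])<20); print(n,m.sum(),np.percentile(q[m],[2,50,98],axis=0).round(1).tolist())"
```

```text
t: 13.8
eef_pos: [539.9, 130.7, 152.7]
ee_rot: [-3.048, -0.106, -0.727]
contact_force: [-4.9, 3.7, 1.2]
gripper_width: 11.9
grip_force: 33.0
t: 14.3
eef_pos: [540.0, 130.7, 132.5]
ee_rot: [-3.048, -0.106, -0.727]
contact_force: [-6.0, 7.0, 2.1]
gripper_width: 11.4
grip_force: 33.5
t: 14.4
eef_pos: [540.0, 130.7, 131.3]
ee_rot: [-3.048, -0.106, -0.726]
contact_force: [-6.3, 6.0, 2.7]
gripper_width: 11.6
grip_force: 33.3
tcp lane [-13.5   0.8 131.3] axes [[0.893, 0.002, 0.451], [-0.002, -1.0, 0.009], [0.451, -0.01, -0.893]] j [ 0.16  0.42  2.02 -0.21  0.24  1.86]
side 157 [[-19.8, -19.4, 73.0], [-10.0, -6.0, 79.6], [17.4, 19.7, 81.8]]
side 124 [[-13.0, -15.2, 89.6], [-2.7, -5.1, 97.4], [15.4, 12.9, 106.6]]
side 73 [[-7.4, -9.4, 110.3], [5.7, -5.8, 119.6], [19.3, 3.1, 124.4]]
```

```bash
python3 -m jog '[{"linear":[-0.00045,0,0.0009],"rotation":[0,0,0],"jaw":0.005},{"linear":[-0.00045,0,0.0009],"rotation":[0,0,0],"jaw":0.005},{"linear":[-0.00045,0,0.0009],"rotation":[0,0,0],"jaw":0.005}]'|grep -E "pos|contact"; for i in 1 2 3; do python3 -m jog '[{"linear":[-0.00045,0,0.0009],"rotation":[0,0,0],"jaw":0.005}]'|grep -E "pos|contact"; done
```

```text
eef_pos: [540.0, 130.7, 128.6]
contact_force: [-6.8, 5.7, 3.2]
eef_pos: [540.0, 130.7, 127.6]
contact_force: [-6.8, 8.0, 2.4]
eef_pos: [540.0, 130.7, 126.6]
contact_force: [-5.5, 7.5, 3.4]
eef_pos: [540.0, 130.7, 125.6]
contact_force: [-6.9, 6.8, 2.5]
```

```bash
for i in 1 2 3 4; do python3 -m jog '[{"linear":[-0.00023,0,0.00045],"rotation":[0,0,0],"jaw":0.005}]'|grep -E "pos|contact"; done; python3 -c "
from lane import *
c=cam('side');P=cloud(c).reshape(-1,3); q=(P-O)@E.T; z=q[:,2]
m=(z>82)&(z<100)&(abs(q[:,0])<20)&(abs(q[:,1])<20);print(m.sum(),np.percentile(q[m],[2,50,98],axis=0).round(1).tolist())"
```

```text
eef_pos: [540.0, 130.6, 125.1]
contact_force: [-6.7, 7.9, 2.9]
eef_pos: [540.0, 130.7, 124.6]
contact_force: [-6.7, 7.4, 2.3]
eef_pos: [540.0, 130.7, 124.1]
contact_force: [-7.5, 7.2, 2.7]
eef_pos: [540.0, 130.7, 123.6]
contact_force: [-6.3, 8.4, 3.0]
118 [[-14.1, -15.0, 82.4], [-2.8, -5.1, 89.7], [15.6, 15.0, 98.6]]
```

```bash
for i in 1 2 3 4; do python3 -m jog '[{"linear":[-0.00023,0,0.00045],"rotation":[0,0,0],"jaw":0.005}]'|grep -E "pos|contact"; done
```

```text
eef_pos: [540.0, 130.7, 123.1]
contact_force: [-7.7, 7.7, 3.7]
eef_pos: [540.0, 130.7, 122.7]
contact_force: [-7.3, 7.8, 5.2]
eef_pos: [540.0, 130.7, 122.2]
contact_force: [-7.1, 6.9, 6.7]
eef_pos: [540.0, 130.7, 121.7]
contact_force: [-7.7, 6.9, 7.7]
```

The foot is in contact: force rose from about 2.7 to 7.7 N, so about 5 N is on the plate. I hold, release and check.

```bash
python3 -m jog '[{"linear":[0,0,0],"rotation":[0,0,0],"jaw":0.005},{"linear":[0,0,0],"rotation":[0,0,0],"jaw":0.005},{"linear":[0,0,0],"rotation":[0,0,0],"jaw":0.005},{"linear":[0,0,0],"rotation":[0,0,0],"jaw":0.005},{"linear":[0,0,0],"rotation":[0,0,0],"jaw":0.005}]'|grep -E "pos|contact"; python3 -m jog '[{"linear":[0,0,0],"rotation":[0,0,0],"jaw":0.04},{"linear":[0,0,0],"rotation":[0,0,0],"jaw":0.04},{"linear":[0,0,0],"rotation":[0,0,0],"jaw":0.04},{"linear":[0,0,0],"rotation":[0,0,0],"jaw":0.04},{"linear":[0,0,0],"rotation":[0,0,0],"jaw":0.04}]'
python3 - <<'E'
from lane import *
st()
for n in("side","wrist"):
    c=cam(n);save(c,n+"7.png");P=cloud(c).reshape(-1,3); q=(P-O)@E.T; z=q[:,2]
    for nm,m in dict(handle=(z>145)&(z<180)&(abs(q[:,0]+15)<25)&(abs(q[:,1])<8),plate=(z>74)&(z<82)&(abs(q[:,0])<22)&(abs(q[:,1])<45),foot=(z>82.5)&(z<95)&(abs(q[:,0])<20)&(abs(q[:,1])<20)).items():
        if m.sum()>9: print(n,nm,m.sum(),np.percentile(q[m],[2,50,98],axis=0).round(1).tolist())
E
```

```text
eef_pos: [540.0, 130.7, 121.7]
contact_force: [-6.6, 7.5, 5.9]
t: 16.9
eef_pos: [541.1, 130.2, 122.0]
ee_rot: [-3.048, -0.106, -0.729]
contact_force: [-0.2, 0.1, -0.6]
gripper_width: 39.9
grip_force: 0.0
tcp lane [-12.4   0.3 122. ] axes [[0.892, 0.002, 0.452], [-0.003, -1.0, 0.01], [0.452, -0.01, -0.892]] j [ 0.16  0.45  2.02 -0.24  0.21  1.88]
side plate 234 [[-20.0, -31.7, 74.4], [-8.2, -14.9, 79.6], [19.5, 30.1, 81.8]]
side foot 106 [[-13.6, -15.5, 83.1], [-3.3, -5.4, 89.2], [15.9, 13.1, 93.1]]
wrist handle 3875 [[-30.5, -5.0, 157.7], [-11.8, 0.8, 160.3], [8.6, 6.5, 161.8]]
wrist plate 3598 [[-16.6, -29.6, 76.2], [3.4, -10.0, 77.5], [21.3, 31.2, 78.8]]
wrist foot 574 [[-6.7, -14.5, 85.7], [3.3, 9.9, 87.3], [13.9, 15.7, 88.7]]
```

The foot top is 10 mm above the plate top, so the foot is seated on the plate. I retreat along the tool axis.

```bash
python3 -m jog '[{"linear":[0,0,-0.01],"rotation":[0,0,0],"jaw":0.04},{"linear":[0,0,-0.015],"rotation":[0,0,0],"jaw":0.04},{"linear":[0,0,-0.02],"rotation":[0,0,0],"jaw":0.04},{"linear":[-0.01,0,-0.02],"rotation":[0,0,0],"jaw":0.04},{"linear":[-0.015,0,-0.02],"rotation":[0,0,0],"jaw":0.04},{"linear":[-0.015,0,-0.01],"rotation":[0,0,0],"jaw":0.04},{"linear":[0,0,0],"rotation":[0,0,0],"jaw":0.04},{"linear":[0,0,0],"rotation":[0,0,0],"jaw":0.04}]'
python3 - <<'E'
from lane import *
st()
for n in("side","wrist"):
    c=cam(n);save(c,n+"8.png");P=cloud(c).reshape(-1,3); q=(P-O)@E.T; z=q[:,2]
    for nm,m in dict(handle=(z>145)&(z<180)&(abs(q[:,0]+15)<25)&(abs(q[:,1])<8),plate=(z>74)&(z<82)&(abs(q[:,0])<22)&(abs(q[:,1])<45),tab=(z>80)&(z<95)&(abs(q[:,0])<12)&(abs(q[:,1]+148)<20),foot=(z>82.5)&(z<95)&(abs(q[:,0])<20)&(abs(q[:,1])<20)).items():
        if m.sum()>9: print(n,nm,m.sum(),np.percentile(q[m],[2,50,98],axis=0).round(1).tolist())
E
```

```text
t: 17.8
eef_pos: [462.7, 125.8, 189.3]
ee_rot: [-3.047, -0.106, -0.73]
contact_force: [0.7, 0.4, -0.2]
gripper_width: 40.2
grip_force: 0.0
tcp lane [-90.9   1.4 189.3] axes [[0.892, 0.002, 0.453], [-0.003, -1.0, 0.009], [0.453, -0.01, -0.892]] j [ 0.18  0.22  2.11 -0.18  0.35  1.84]
side handle 164 [[-34.0, -6.6, 146.0], [-16.6, -3.5, 158.0], [5.2, 5.6, 164.0]]
side plate 234 [[-19.8, -30.7, 74.5], [-9.0, -13.3, 79.4], [20.5, 30.5, 81.7]]
side tab 84 [[-7.0, -158.5, 80.9], [-2.6, -149.5, 88.1], [6.7, -136.9, 91.6]]
side foot 105 [[-13.6, -15.4, 83.1], [-3.0, -5.3, 89.2], [15.4, 12.9, 94.3]]
wrist handle 1481 [[-31.8, -5.2, 149.2], [-13.7, 0.7, 160.3], [8.1, 6.5, 161.8]]
wrist plate 2118 [[-16.9, -30.0, 76.0], [-1.1, 8.9, 77.6], [21.2, 31.4, 79.0]]
wrist tab 516 [[-4.8, -156.8, 80.9], [1.3, -145.0, 86.9], [8.2, -135.2, 88.4]]
wrist foot 367 [[-7.9, -14.5, 84.2], [2.2, 9.5, 87.3], [13.7, 16.0, 88.8]]
```

View pics/side8.png

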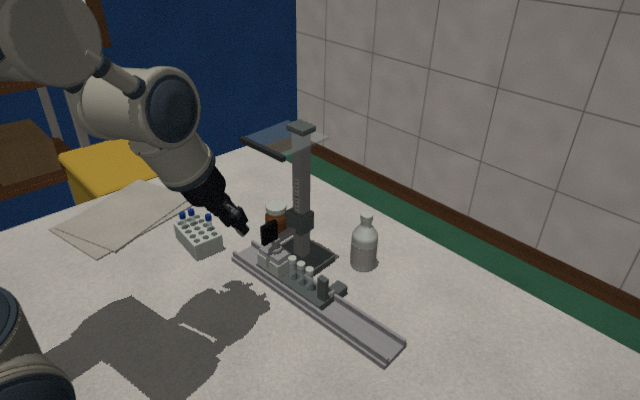

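The side view shows the foot on the plate (278,252) and the carrier in the station. The tool (240,220) is clear, and the bottle, jar and rack are untouched.

```bash
python3 -c "
from cell import *
print(job_done())"
```

```text
the job is handed in; nothing more can be done
None
```

I handed the job in at about 18 s: the carrier is in the gauge station (within about 1 mm by camera), the foot rests on the follower plate (about 5 N when I released it), and the arm is clear; the bottle, jar and rack were not touched, and no verdict was returned.

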